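# Fill the staining tray

### The arm

A 6-joint arm with a two-finger parallel gripper is mounted at the origin on a cart in front of the work surface, level with it; the furniture and walls round the work are solid. World frame = base frame: x ahead of the robot, y to its left, z up, the work surface at z = 0. Lengths are in m, angles in rad, forces in N, time in s.
With the tool pointing down it reaches from about 0.325 to 0.85 m from the base axis. Payload 15.5 kg.
Tool frame: the origin (TCP) lies midway between the tips of the shut fingers; the grasp point (between the pads) lies ctrl.grip_point_offset behind it (ctrl.grip_point_offset is the distance from the TCP to the grasp point, in m); z points along the fingers, y is the direction in which the jaws open and shut (so a half turn about z gives the same grasp; the last joint's range is limited). The gripper opens to 91 mm and grips with 3 to 60 N. Pads are 32 mm wide; open, the fingers measure 118 mm over their backs; the gripper's body (76 mm by 178 mm) begins 60 mm behind the grasp point.
Start: joints at [1.046, 0.494, 1.345, -0, 1.302, -0.096], TCP at [0.26, 0.568, 0.214] pointing down, gripper open.
Joint ranges: [-2.91, 2.91], [-0.82, 2.16], [0.22, 2.67], [-1.22, 4.37], [0.12, 2.79], [-3.08, 3.08]. Speed limits (rad/s): [1.89, 1.89, 2.57, 3.01, 3.01, 3.01].

### API

Orientations are given as a 3x3 rotation matrix whose columns are the frame's x, y, z axes.
In Python, from cell import status, camera, finish_job, ctrl gives the robot as it stands. The module is installed in compiled form; this text tells all that it offers.
- The arm moves only by the tool step_arm, never from a script. Its argument "moves" is a list of rows, each a list of 3 entries, a list of its own where there are three numbers: the finger opening in cm, from 0 to 9.12, then the shift along the tool's x, y, z in cm, then the turn about the tool's z in degrees. A call has 1 to 20 rows; each row shifts and turns the commanded pose from where the row before left it, along the tool's axes as they then stand; what a row does not reach is not made up. A row lasts 1/12 s, in which the tool goes at most 41.7 mm and 7.16 degrees, less where a joint would pass 70% of its speed; a pose out of reach is approached as far as the arm can. A call is refused whole if a number of a shift passes 4.17 or a number of a turn 7.16, either way. A call with a gripper value outside its range is refused whole. The fingers move at their own pace and stop on an object; "grip_force" is the grip in N (left out, the last holds). Time passes only in rows, so rows that do not move let the fingers close. It gives the time, the measured TCP pose, the force and the opening at its end, in the units of the state.
- status.sense(): the state, without advancing time (a new reading comes with each control period).
- camera(name): name is "side" or "top" or "wrist"; returns a dict with "image" (400x640x3 uint8, red, green, blue), "fov_y" (degrees; the focal length in pixels is half the picture's height over the tangent of half this angle, whatever the lens; pixels are square), "cx", "cy" (the principal point, pixels), "xyz" and "rotation" of the camera in the world. Camera axes: x right, y down, z forward; pixel columns grow to the right and rows downward; lengths in m; the calibration is good to about 2 mm. The wrist camera is an equidistant fisheye: a pixel r from the principal point sees the ray r / f radians off the axis. A picture is of the moment at which its call begins. There is no depth.
- finish_job(): hands the job in, once; it reports no verdict.
The state is a dict: "clock": time; "joint_positions": joint angles; "joint_vel": joint speeds; "joint_efforts": joint torques, N m; "tcp_pos": TCP position; "ee_rot": TCP orientation; "ft_force": force on the tool from outside, world axes, zero at the start; "moment": the same for the moment, N m; "finger_gap": finger opening in m.
Only numpy, scipy, OpenCV 4.12 (cv2) and the standard library are available. Lean on these libraries where they do the work, as an engineer would, in place of code of your own. Each camera call takes 0.05 s, during which the arm holds its last target.

### The job

Gather the four staining bottles into the steel tray, each standing upright in the holder of its own colour: the larger brown bottle in the brown holder, the small blue-capped bottle in the blue one, the green-capped bottle in the green one and the all-white bottle in the white one. Set each bottle down on the floor of its holder without dropping it or tipping any bottle over. Leave the small brown dropper bottle and the blue-lidded strip canister standing where they are.

Things in the scene. Friction and masses are not known exactly. Their poses are not given: they have to be found in the camera images.
- bottle_stain: Brown bottle with a black straight screw cap (the larger of the two brown bottles); 44 mm diameter, 105 mm tall, round. Body 44 mm thick from the bottom to 80 mm; the cap, 24 mm thick, runs from there to the top at 105 mm and is easily gripped from above. Weighs 110 g or so. Stands upright; origin at the centre of its underside, z up
- bottle_diluent: Small white bottle with a blue screw cap and a blue band; 38 mm diameter, 82 mm tall, round. Body 38 mm thick from the bottom to 62 mm; the cap, 21 mm thick, runs from there to the top at 82 mm and is easily gripped from above. Weighs 70 g or so. Stands upright; origin at the centre of its underside, z up
- bottle_rinse: White bottle with a green screw cap and a green band; 50 mm diameter, 125 mm tall, round. Body 50 mm thick from the bottom to 95 mm; the cap, 27 mm thick, runs from there to the top at 125 mm and is easily gripped from above. Weighs 140 g or so. Stands upright; origin at the centre of its underside, z up
- alcohol_bottle: All-white bottle with a white cap, the tallest; 52 mm diameter, 150 mm tall, round. Body 52 mm thick from the bottom to 114 mm; the cap, 29 mm thick, runs from there to the top at 150 mm and is easily gripped from above. Weighs 200 g or so. Stands upright; origin at the centre of its underside, z up
- bottle_oil: Look-alike, to be left alone: the small brown dropper bottle with a pointed black teat, 27 mm diameter, 69 mm tall. Origin at the centre of its underside, z up
- strip_canister: Look-alike, to be left alone: wide white canister of test strips with a blue lid as wide as itself, about 45 mm diameter, 100 mm tall, coloured squares on its side. Origin at the centre of its underside, z up
- holder_brown: Brown round holder for the larger brown bottle: low open cup, bore 60 mm, wall 3 mm, 22 mm high, inner floor 3 mm above its underside. Origin: centre of its underside, z up. Fixed in a fixed steel tray (201 x 281 mm, rim 51 mm above the worktop) that carries the four holders 2 by 2, 80 mm apart across and 120 mm along it
- holder_blue: Blue round holder for the small white bottle with the blue cap: low open cup, bore 54 mm, wall 3 mm, 22 mm high, inner floor 3 mm above its underside. Origin: centre of its underside, z up. Fixed in a fixed steel tray (201 x 281 mm, rim 51 mm above the worktop) that carries the four holders 2 by 2, 80 mm apart across and 120 mm along it
- holder_green: Green round holder for the white bottle with the green cap: low open cup, bore 66 mm, wall 3 mm, 22 mm high, inner floor 3 mm above its underside. Origin: centre of its underside, z up. Fixed in a fixed steel tray (201 x 281 mm, rim 51 mm above the worktop) that carries the four holders 2 by 2, 80 mm apart across and 120 mm along it
- holder_white: White round holder for the all-white bottle: low open cup, bore 68 mm, wall 3 mm, 22 mm high, inner floor 3 mm above its underside. Origin: centre of its underside, z up. Fixed in a fixed steel tray (201 x 281 mm, rim 51 mm above the worktop) that carries the four holders 2 by 2, 80 mm apart across and 120 mm along it
There are look-alikes about, which are no part of the job. Of the things shaped like the holder_green, the green one is meant.

How it is judged:
At the end, for the whole second after the job is handed in: All four bottles stand in the holders of their colours, upright within 6 degrees, within 12 mm of the holder's centre, bottom less than 8 mm above the holder's underside, released and at rest; the dropper bottle and the strip canister stand upright within 40 mm of where they were (horizontal distance between bottle_stain and holder_brown below 0.012 m and z of bottle_stain in the frame of holder_brown below 0.008 m and angle between each of bottle_stain, bottle_diluent, bottle_rinse, alcohol_bottle, bottle_oil, strip_canister's own z axis and vertical below 0.1 rad and linear speed of each of bottle_stain, bottle_diluent, bottle_rinse, alcohol_bottle below 0.02 m/s and horizontal distance between bottle_diluent and holder_blue below 0.012 m and z of bottle_diluent in the frame of holder_blue below 0.008 m and horizontal distance between bottle_rinse and holder_green below 0.012 m and z of bottle_rinse in the frame of holder_green below 0.008 m and horizontal distance between alcohol_bottle and holder_white below 0.012 m and z of alcohol_bottle in the frame of holder_white below 0.008 m and distance of each of bottle_oil, strip_canister from where it was at the start of the episode below 0.04 m); the robot touches nothing.
It fails at once if a bottle is tipped over (more than 45 degrees) (angle between any of bottle_stain, bottle_diluent, bottle_rinse, alcohol_bottle's own z axis and vertical above 0.785 rad).
It fails at once if a bottle is dropped or thrown (faster than 0.7 m/s out of the fingers) ((contact force between the fingers and bottle_stain below 0.05 N and linear speed of bottle_stain above 0.7 m/s) or (contact force between the fingers and bottle_diluent below 0.05 N and linear speed of bottle_diluent above 0.7 m/s) or (contact force between the fingers and bottle_rinse below 0.05 N and linear speed of bottle_rinse above 0.7 m/s) or (contact force between the fingers and alcohol_bottle below 0.05 N and linear speed of alcohol_bottle above 0.7 m/s)).
It fails at once if the dropper bottle or the strip canister is moved more than 40 mm (distance of any of bottle_oil, strip_canister from where it was at the start of the episode above 0.04 m).
It fails at once if the dropper bottle or the strip canister is knocked over (angle between any of bottle_oil, strip_canister's own z axis and vertical above 0.5 rad).
It also fails if it takes over 104 s, if anything falls off the work surface, if the arm or the gripper's body presses on something with over 40 N, if the wrist force passes 120 N, or if a joint passes its speed limit or range.

## Working session

There is one attempt and no reset: what is moved stays moved. The work goes in short steps, Python scripts to look and compute and a tool call to move; the robot and the scene stay as the last step left them, time stands still between calls to the robot, and variables do not carry over. Pictures are saved under pics/ and viewed, and the job is handed in when it is done.

Besides the shell and the picture viewer there is one more tool, called after "Emit:" by a JSON object that holds its "api" and its "payload". step_arm: Moves the arm, as the interface text tells. Its arguments: {"type":"object","properties":{"moves":{"type":"array"},"grip_force":{"type":"number"}},"required":["moves"]}

```bash
mkdir -p pics; python3 - <<'E'
from cell import status,camera,ctrl
import cv2
s=status.sense()
for k,v in s.items(): print(k,v)
print(ctrl.grip_point_offset)
for n in ["side","top","wrist"]:
    c=camera(n); cv2.imwrite(f"pics/{n}0.png",c["image"][:,:,::-1]); print(n,{k:v for k,v in c.items() if k!="image"})
E
```

```text
clock 0.0
joint_positions [ 1.04651947e+00  4.94174667e-01  1.34612174e+00 -7.73024351e-06
  1.30254879e+00 -9.54675753e-02]
joint_vel [ 8.50141285e-04  9.91139377e-04 -9.34646887e-05  1.59911570e-03
  2.66355392e-03 -3.01223341e-04]
joint_efforts [-2.23477364e-03 -8.78800321e+01 -3.81839240e+01  7.06507056e-02
  5.35572635e-02 -1.60998079e-04]
tcp_pos [0.2596512  0.56808058 0.21334677]
ee_rot [[-9.09462298e-01  4.15785934e-01 -6.20552463e-04]
 [ 4.15786382e-01  9.09461654e-01 -1.08803731e-03]
 [ 1.11978062e-04 -1.24754617e-03 -9.99999216e-01]]
ft_force [-1.09121768 -0.47469382 -0.0903878 ]
moment [-0.02003256  0.03661162  0.00604826]
finger_gap 0.09113022238412868
0.0188
side {'fov_y': 43.80743185248525, 'cx': 314.4266256611287, 'cy': 198.89126480117193, 'xyz': array([-0.51334347, -1.46572472,  0.98494943]), 'rotation': array([[ 0.84113647, -0.25492404,  0.47697293],
       [-0.54057848, -0.36978778,  0.75566653],
       [-0.0162588 , -0.89345998, -0.44884844]])}
top {'fov_y': 43.632096301329604, 'cx': 315.35874544267114, 'cy': 199.72400261686215, 'xyz': array([0.36390576, 0.12459947, 1.70312939]), 'rotation': array([[-0.01613095, -0.99601438,  0.08772195],
       [-0.99981295,  0.01513157, -0.01204569],
       [ 0.01067031, -0.08789985, -0.99607217]])}
wrist {'fov_y': 65.70646984690485, 'cx': 321.89171249238143, 'cy': 199.6201500838328, 'xyz': array([0.19838512, 0.59600553, 0.38442923]), 'rotation': array([[ 4.15830340e-01,  8.83453391e-01,  2.15859292e-01],
       [ 9.09441756e-01, -4.03710600e-01, -9.96666675e-02],
       [-9.06171145e-04,  2.37755878e-01, -9.71324519e-01]])}
```

View pics/top0.png

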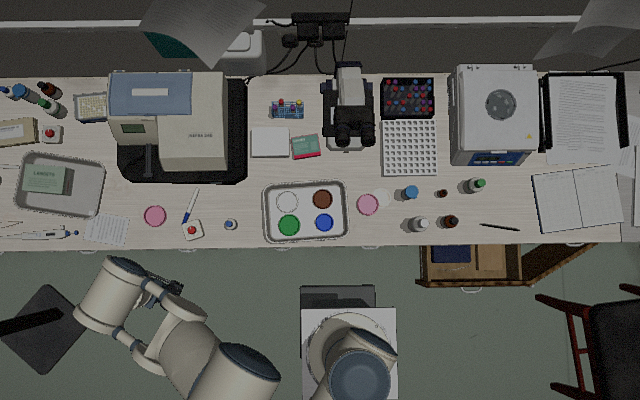

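View pics/side0.png

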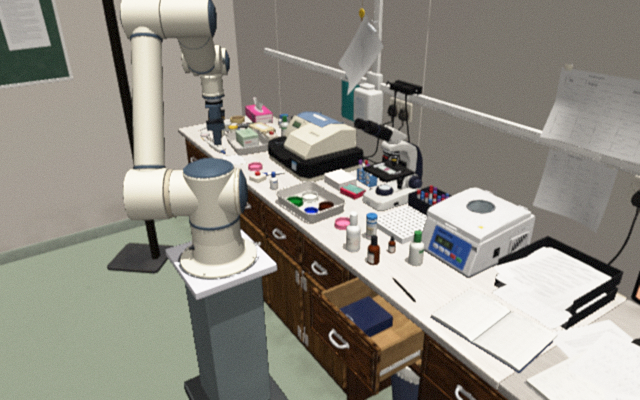

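View pics/wrist0.png

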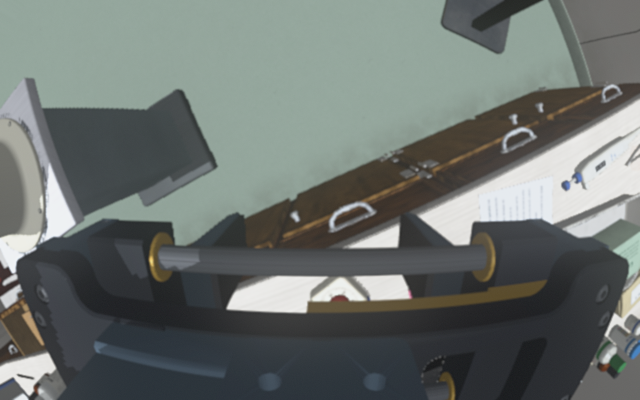

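```bash
python3 - <<'E'
import cv2
t=cv2.imread("pics/top0.png"); s=cv2.imread("pics/side0.png")
def crop(im,x0,y0,x1,y1,k,n): cv2.imwrite(n,cv2.resize(im[y0:y1,x0:x1],None,fx=k,fy=k,interpolation=cv2.INTER_CUBIC))
crop(t,390,170,510,240,6.5,"pics/t_a.png")
crop(t,210,170,360,250,5,"pics/t_b.png")
crop(s,240,160,440,280,4,"pics/s_a.png")
E
```

```text
(no output)
```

View pics/t_a.png

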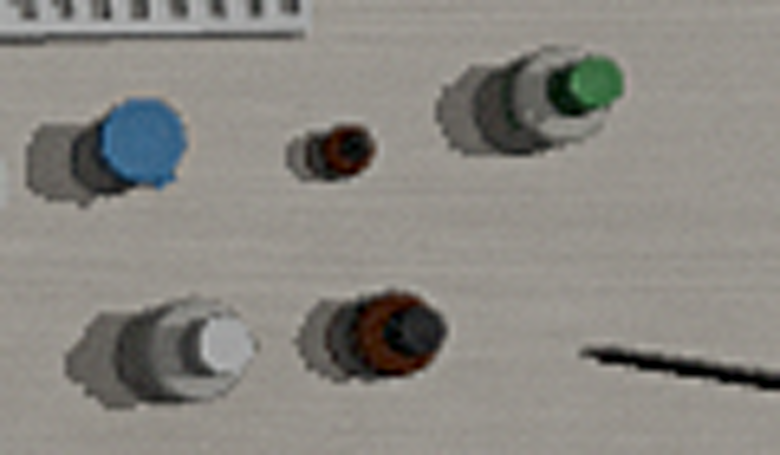

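View pics/t_b.png

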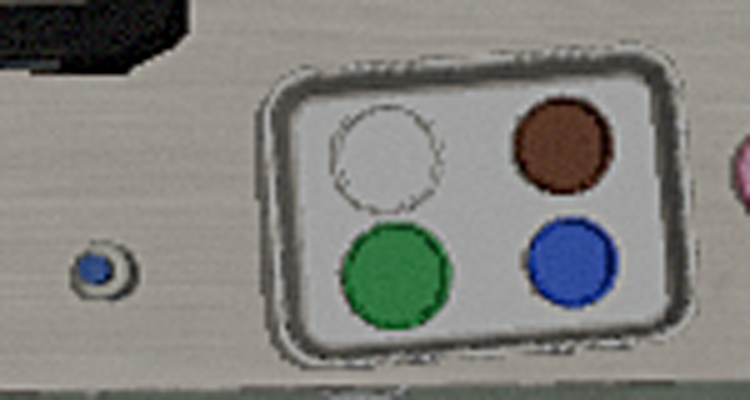

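View pics/s_a.png

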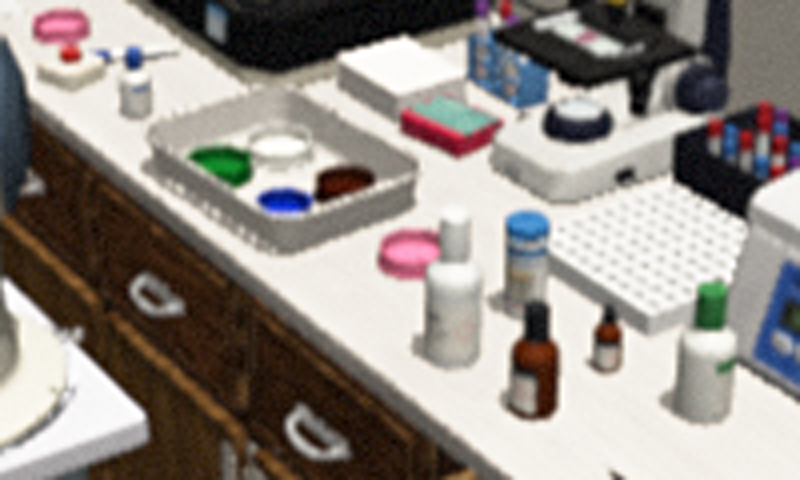

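```bash
cat > h.py <<'E'
import numpy as np
C={'top':dict(fov=43.632096301329604,cx=315.35874544267114,cy=199.72400261686215,p=np.array([0.36390576,0.12459947,1.70312939]),R=np.array([[-0.01613095,-0.99601438,0.08772195],[-0.99981295,0.01513157,-0.01204569],[0.01067031,-0.08789985,-0.99607217]])),
'side':dict(fov=43.80743185248525,cx=314.4266256611287,cy=198.89126480117193,p=np.array([-0.51334347,-1.46572472,0.98494943]),R=np.array([[0.84113647,-0.25492404,0.47697293],[-0.54057848,-0.36978778,0.75566653],[-0.0162588,-0.89345998,-0.44884844]]))}
def ray(n,u,v):
    c=C[n]; f=200/np.tan(np.radians(c['fov']/2))
    return c['p'],c['R']@np.array([(u-c['cx'])/f,(v-c['cy'])/f,1])
def atz(n,u,v,z):
    p,d=ray(n,u,v); return p+d*(z-p[2])/d[2]
def proj(n,X):
    c=C[n]; f=200/np.tan(np.radians(c['fov']/2)); q=c['R'].T@(np.array(X)-c['p']); return c['cx']+f*q[0]/q[2],c['cy']+f*q[1]/q[2]
E
python3 - <<'E'
from h import *
def up(x,y,ox,oy,k): return (x+.5)/k-.5+ox,(y+.5)/k-.5+oy
A={'alc':(224,346,.15),'stain':(415,331,.105),'rinse':(597,82,.125),'oil':(353,145,.069),'can':(143,140,.1)}
B={'dil':(93,267,.082),'hw':(387,160,.025),'hbr':(563,145,.025),'hg':(396,275,.025),'hbl':(572,262,.025)}
P={}
for D,a in ((A,(390,170,6.5)),(B,(210,170,5))):
    for n,(x,y,z) in D.items():
        u,v=up(x,y,*a); P[n]=atz('top',u,v,z)
        s=np.array(proj('side',P[n])); s2=np.array(proj('side',[*P[n][:2],0.0]))
        print(n,P[n].round(4),'side top',s.round(1),'crop',((s-[240,160])*4).round(),'base',((s2-[240,160])*4).round(), 'r',np.hypot(*P[n][:2]).round(3))
H=[P[k][:2] for k in('hw','hbr','hg','hbl')]
print(np.linalg.norm(H[0]-H[1]),np.linalg.norm(H[2]-H[3]),np.linalg.norm(H[0]-H[2]),np.linalg.norm(H[1]-H[3]))
E
```

```text
alc [ 0.4234 -0.2316  0.15  ] side top [352.5 213.3] crop [450. 213.] base [447. 357.] r 0.483
stain [ 0.431  -0.3367  0.105 ] side top [372.5 236.4] crop [530. 305.] base [526. 408.] r 0.547
rinse [ 0.551  -0.4255  0.125 ] side top [417.2 232.2] crop [709. 289.] base [698. 412.] r 0.696
oil [ 0.5273 -0.3193  0.069 ] side top [390.3 235.1] crop [601. 300.] base [597. 366.] r 0.616
can [ 0.5283 -0.2063  0.1   ] side top [370.9 214.9] crop [524. 220.] base [520. 312.] r 0.567
dil [0.4353 0.3884 0.082 ] side top [272.7 172.3] crop [131.  49.] base [134. 114.] r 0.583
hw [0.5068 0.1999 0.025 ] side top [308.3 194.7] crop [273. 139.] base [274. 159.] r 0.545
hbr [0.5152 0.0812 0.025 ] side top [325.  204.5] crop [340. 178.] base [340. 199.] r 0.522
hg [0.4293 0.1948 0.025 ] side top [293.7 199.7] crop [215. 159.] base [215. 179.] r 0.471
hbl [0.4361 0.0765 0.025 ] side top [309.7 209.9] crop [279. 200.] base [279. 221.] r 0.443
0.11906213228767076 0.11847532477211921 0.0777070806512936 0.07914945787174461
```

Emit:
{"api": "step_arm", "payload": {"moves": [[9.12,[0,0,0],-7.16],[9.12,[0,0,0],-7.16],[9.12,[0,0,0],-7.16],[9.12,[0,0,0],-3.1],[9.12,[-2.2,-2.25,0],0],[9.12,[-2.2,-2.25,0],0],[9.12,[-2.2,-2.25,0],0],[9.12,[-2.2,-2.25,0],0],[9.12,[-2.2,-2.25,0],0],[9.12,[-2.2,-2.25,0],0],[9.12,[-2.2,-2.25,0],0],[9.12,[-2.1,-2.2,0],0],[9.12,[0,0,1.5],0],[9.12,[0,0,1.5],0],[9.12,[0,0,0],0],[9.12,[0,0,0],0]], "grip_force": 20}}

```text
clock: 1.48
tcp_pos: [0.4345, 0.3887, 0.1835]
ee_rot: [[-1.0, -0.0, -0.001], [-0.0, 1.0, -0.001], [0.001, -0.001, -1.0]]
ft_force: [-0.4, -0.1, -0.1]
finger_gap: 0.0911
```

```bash
cat > look.py <<'E'
import sys,cv2
from cell import status,camera
import numpy as np
def wproj(c,X):
    f=200/np.tan(np.radians(c['fov_y']/2)); q=c['rotation'].T@(np.array(X)-c['xyz'])
    r=np.hypot(q[0],q[1]); th=np.arctan2(r,q[2]); return c['cx']+f*th*q[0]/r,c['cy']+f*th*q[1]/r
if __name__=="__main__":
    s=status.sense(); print(s['clock'],s['tcp_pos'].round(4) if hasattr(s['tcp_pos'],'round') else s['tcp_pos'],s['ft_force'],s['finger_gap'],s['joint_positions']); print(np.round(s['ee_rot'],3).tolist())
    tag=sys.argv[1]
    for n in sys.argv[2].split(','):
        c=camera(n); im=c['image'][:,:,::-1].copy()
        if n=='wrist':
            for a in sys.argv[3:]:
                X=[float(t) for t in a.split(',')]; u,v=wproj(c,X); print(a,u,v); cv2.drawMarker(im,(int(u),int(v)),(0,0,255),cv2.MARKER_CROSS,8,1)
        cv2.imwrite(f'pics/{n}_{tag}.png',im)
E
python3 look.py 1 wrist,side .4353,.3884,.082
```

```text
1.4833 [0.4345 0.3887 0.1835] [-0.41238474 -0.14538596 -0.12290749] 0.0911483362750992 [ 6.27328775e-01  4.66451722e-01  1.48879681e+00  3.52501265e-05
  1.18807022e+00 -9.43567812e-01]
[[-1.0, -0.0, -0.001], [-0.0, 1.0, -0.001], [0.001, -0.001, -1.0]]
.4353,.3884,.082 321.6601119665038 201.3825926480505
```

View pics/wrist_1.png

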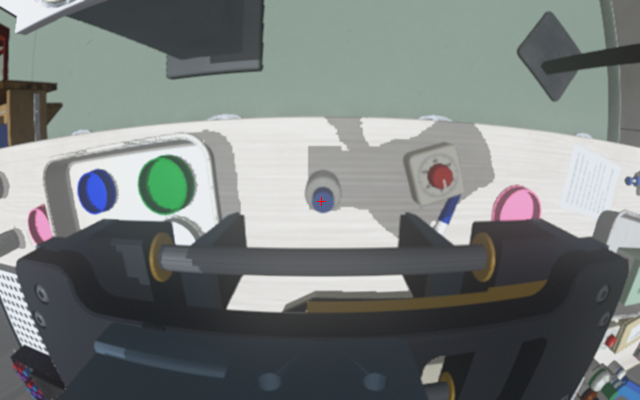

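```bash
python3 - <<'E'
import cv2
s=cv2.imread("pics/side_1.png")[110:230,190:390]
cv2.imwrite("pics/s1c.png",cv2.resize(s,None,fx=4,fy=4,interpolation=cv2.INTER_CUBIC))
E
```

```text
(no output)
```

View pics/s1c.png

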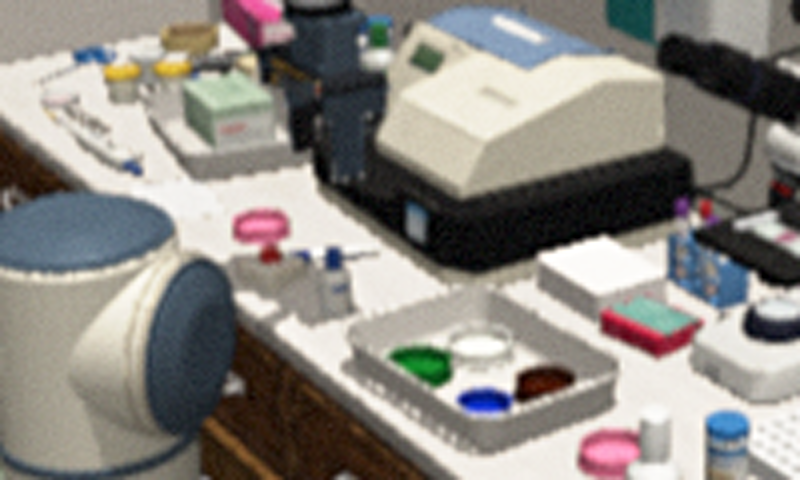

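Emit:
{"api": "step_arm", "payload": {"moves": [[9.12,[-0.1,0,3],0],[7,[0,0,3],0],[5,[0,0,3],0],[4,[0,0,2],0],[4,[0,0,0.8],0],[4,[0,0,0],0],[3.5,[0,0,0],0],[2.5,[0,0,0],0],[1,[0,0,0],0],[1,[0,0,0],0],[1,[0,0,0],0],[1,[0,0,0],0]]}}

```text
clock: 2.58
tcp_pos: [0.436, 0.3891, 0.0664]
ee_rot: [[-1.0, -0.0, 0.001], [-0.0, 1.0, 0.0], [-0.001, 0.0, -1.0]]
ft_force: [-0.8, 0.3, -0.2]
finger_gap: 0.0205
```

```bash
python3 look.py 2 wrist,side
```

```text
2.5833 [0.436  0.3891 0.0664] [-0.84300033  0.31723215 -0.17984591] 0.02051228596208719 [ 6.26341515e-01  6.15083727e-01  1.59934539e+00 -9.73927353e-07
  9.26531839e-01 -9.44627796e-01]
[[-1.0, -0.0, 0.001], [-0.0, 1.0, 0.0], [-0.001, 0.0, -1.0]]
```

View pics/wrist_2.png

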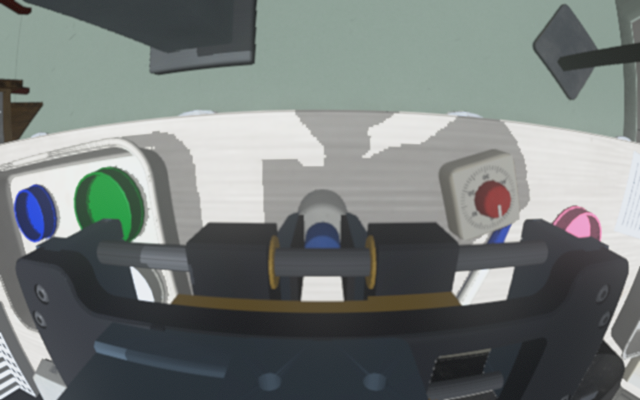

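Emit:
{"api": "step_arm", "payload": {"moves": [[1,[0,0,-1.5],0],[1,[0,0,-3],0],[1,[0,0,-3],0],[1,[0,0,-1.5],0],[1,[0,-1.5,0],0],[1,[0,-3,0],0],[1,[0,-3.5,0],0],[1,[0,-3.5,0],0],[1,[0,-3.5,0],0],[1,[0,-3.5,0],0],[1,[0,-3.5,0],0],[1,[0,-3.5,0],0],[1,[0,-3,0],0],[1,[0,-1.8,0],0],[1,[0,-1,0],0],[1,[0,0,0],0],[1,[0,0,0],0]]}}

```text
clock: 4.1
tcp_pos: [0.4357, 0.076, 0.1557]
ee_rot: [[-1.0, 0.001, -0.0], [0.001, 1.0, 0.0], [0.0, 0.0, -1.0]]
ft_force: [0.3, 0.6, -1.1]
finger_gap: 0.0199
```

```bash
python3 look.py 3 wrist,side .4358,.0756,.025 .4282,.1954,.025
```

```text
4.1 [0.4357 0.076  0.1557] [ 0.28877081  0.59517144 -1.11569074] 0.019939976118083045 [ 3.73191969e-02  3.20662875e-01  1.85134791e+00  1.95268216e-04
  9.70071356e-01 -1.53267451e+00]
[[-1.0, 0.001, -0.0], [0.001, 1.0, 0.0], [0.0, 0.0, -1.0]]
.4358,.0756,.025 321.4077500222953 193.49182008246328
.4282,.1954,.025 436.5255743823776 186.52923631994173
```

View pics/wrist_3.png

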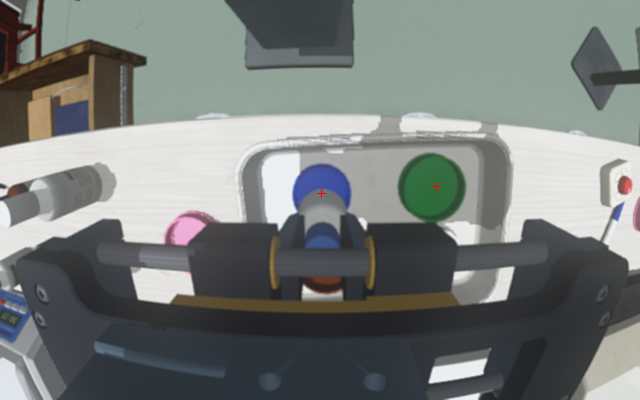

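View pics/side_3.png

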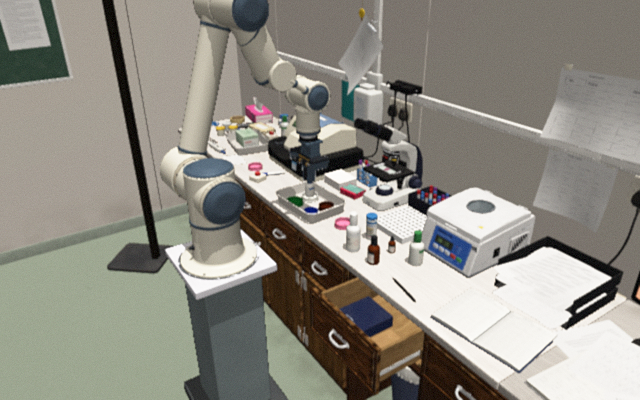

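Emit:
{"api": "step_arm", "payload": {"moves": [[1,[0,0,2],0],[1,[0,0,2.5],0],[1,[0,0,2],0],[1,[0,0,1],0],[1,[0,0,0.4],0],[1,[0,0,0.1],0],[1,[0,0,0.1],0],[1,[0,0,0],0]]}}

```text
clock: 4.87
tcp_pos: [0.4364, 0.0763, 0.0754]
ee_rot: [[-1.0, -0.001, 0.001], [-0.001, 1.0, 0.0], [-0.001, 0.0, -1.0]]
ft_force: [-1.1, 0.2, -0.4]
finger_gap: 0.02
```

Emit:
{"api": "step_arm", "payload": {"moves": [[1,[0,0,0.1],0],[1,[0,0,0.1],0],[1,[0,0,0],0]]}}

```text
clock: 5.12
tcp_pos: [0.4361, 0.076, 0.0731]
ee_rot: [[-1.0, -0.0, 0.001], [-0.0, 1.0, 0.0], [-0.001, 0.0, -1.0]]
ft_force: [-0.3, 0.3, -1.5]
finger_gap: 0.02
```

Emit:
{"api": "step_arm", "payload": {"moves": [[1,[0,0,0.1],0],[1,[0,0,0],0]]}}

```text
clock: 5.28
tcp_pos: [0.436, 0.0759, 0.0719]
ee_rot: [[-1.0, -0.0, 0.0], [-0.0, 1.0, -0.0], [-0.0, -0.0, -1.0]]
ft_force: [-0.4, 0.4, -0.4]
finger_gap: 0.0205
```

Emit:
{"api": "step_arm", "payload": {"moves": [[1,[0,0,0.1],0],[1,[0,0,0],0]]}}

```text
clock: 5.45
tcp_pos: [0.4362, 0.076, 0.0712]
ee_rot: [[-1.0, -0.0, 0.001], [-0.0, 1.0, 0.0], [-0.001, 0.0, -1.0]]
ft_force: [-2.2, -0.1, 8.0]
finger_gap: 0.0201
```

Emit:
{"api": "step_arm", "payload": {"moves": [[1,[0,0,0.1],0],[1,[0,0,0],0]]}}

```text
clock: 5.62
tcp_pos: [0.4365, 0.076, 0.0705]
ee_rot: [[-1.0, -0.0, 0.001], [-0.0, 1.0, 0.0], [-0.001, 0.0, -1.0]]
ft_force: [-2.4, 1.5, 18.6]
finger_gap: 0.0201
```

Emit:
{"api": "step_arm", "payload": {"moves": [[1,[0,0,-0.1],0],[3,[0,0,0],0],[5,[0,0,0],0],[5,[0,0,0],0],[6,[0,0,-1],0],[6,[0,0,-3],0],[9.12,[0,0,-4],0],[9.12,[0,0,-4],0],[9.12,[0.2,-3.2,0],0],[9.12,[0.2,-4,0],0],[9.12,[0.2,-4,0],0],[9.12,[0.2,-4,0],0],[9.12,[0.2,-4,0],0],[9.12,[0.1,-4,0],0],[9.12,[0.1,-4,0],0],[9.12,[0.1,-3.5,0],0],[9.12,[0,0,0],0],[9.12,[0,0,0],0]]}}

```text
clock: 7.12
tcp_pos: [0.4227, -0.2326, 0.1906]
ee_rot: [[-1.0, 0.003, -0.0], [0.003, 1.0, 0.0], [0.0, 0.0, -1.0]]
ft_force: [-0.0, 1.2, -0.1]
finger_gap: 0.091
```

```bash
python3 look.py 4 wrist,side,top .4234,-.2316,.15
```

```text
7.1167 [ 0.4227 -0.2326  0.1906] [-0.04660961  1.16093179 -0.11639503] 0.09096090657688327 [-6.26958654e-01  3.23332008e-01  1.71762049e+00 -1.69345919e-05
  1.10103065e+00 -2.19490295e+00]
[[-1.0, 0.003, -0.0], [0.003, 1.0, 0.0], [0.0, 0.0, -1.0]]
.4234,-.2316,.15 323.23882342010603 221.71988807461855
```

View pics/wrist_4.png

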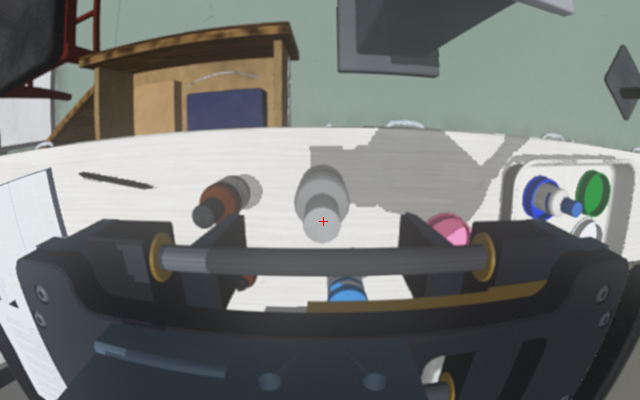

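View pics/side_4.png

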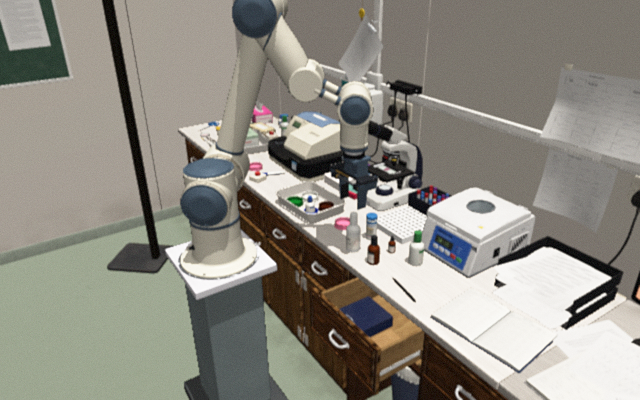

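Emit:
{"api": "step_arm", "payload": {"moves": [[7,[-0.1,0.1,2],0],[6,[0,0,3],0],[5,[0,0,1.5],0],[5,[0,0,0.7],0],[5,[0,0,0],0],[4,[0,0,0],0],[3,[0,0,0],0],[2,[0,0,0],0],[2,[0,0,0],0],[2,[0,0,0],0],[2,[0,0,0],0]], "grip_force": 25}}

```text
clock: 8.18
tcp_pos: [0.4243, -0.2303, 0.1193]
ee_rot: [[-1.0, -0.0, 0.001], [-0.0, 1.0, -0.001], [-0.001, -0.001, -1.0]]
ft_force: [0.2, -0.5, 4.4]
finger_gap: 0.0279
```

Emit:
{"api": "step_arm", "payload": {"moves": [[2,[0,0,-1],0],[2,[0,0,-3],0],[2,[0,0,-4],0],[2,[0,0,-3.5],0],[2,[0,0,-1.5],0],[2,[0,1.5,0],0],[2,[-0.7,3,0],0],[2,[-0.7,3.8,0],0],[2,[-0.7,3.8,0],0],[2,[-0.7,3.8,0],0],[2,[-0.7,3.8,0],0],[2,[-0.7,3.8,0],0],[2,[-0.7,3.8,0],0],[2,[-0.7,3.8,0],0],[2,[-0.7,3.8,0],0],[2,[-0.7,3.8,0],0],[2,[-0.7,2.9,0],0],[2,[-0.7,1.5,0],0],[2,[0,0,0],0],[2,[0,0,0],0]]}}

```text
clock: 9.85
tcp_pos: [0.5077, 0.2016, 0.2486]
ee_rot: [[-1.0, -0.002, -0.001], [-0.002, 1.0, -0.0], [0.001, -0.0, -1.0]]
ft_force: [0.1, -0.0, -1.7]
finger_gap: 0.028
```

```bash
python3 look.py 5 wrist,top .508,.2006,.025 .4282,.1954,.025
```

```text
9.85 [0.5077 0.2016 0.2486] [ 0.13244337 -0.01439401 -1.73292444] 0.02797332377629422 [ 2.68688419e-01  3.49282767e-01  1.49144012e+00 -6.90259863e-05
  1.30156783e+00 -1.30379456e+00]
[[-1.0, -0.002, -0.001], [-0.002, 1.0, -0.0], [0.001, -0.0, -1.0]]
.508,.2006,.025 321.0990247921111 177.95284895650127
.4282,.1954,.025 317.0573200752465 115.83917415047206
```

View pics/wrist_5.png

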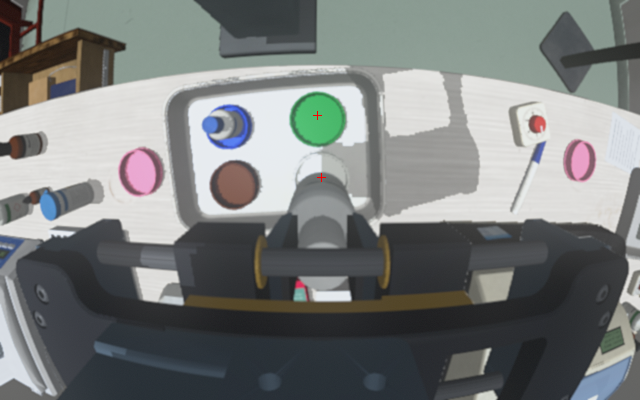

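View pics/top_5.png

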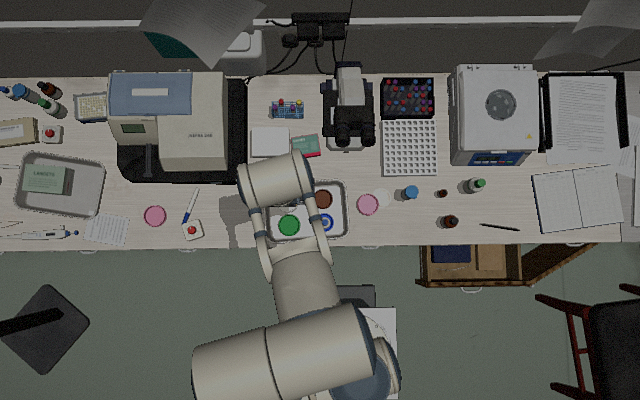

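Emit:
{"api": "step_arm", "payload": {"moves": [[2,[0,-0.1,2],0],[2,[0,0,3],0],[2,[0,0,3],0],[2,[0,0,2],0],[2,[0,0,1],0],[2,[0,0,0.5],0],[2,[0,0,0.3],0],[2,[0,0,0.1],0],[2,[0,0,0],0],[2,[0,0,0],0]]}}

```text
clock: 10.78
tcp_pos: [0.5085, 0.2001, 0.1309]
ee_rot: [[-1.0, -0.0, 0.002], [-0.0, 1.0, 0.0], [-0.002, 0.0, -1.0]]
ft_force: [0.6, 0.4, -0.9]
finger_gap: 0.0281
```

Emit:
{"api": "step_arm", "payload": {"moves": [[2,[0,0,0.1],0],[2,[0,0,0.1],0],[2,[0,0,0],0]]}}

```text
clock: 11.03
tcp_pos: [0.508, 0.2, 0.128]
ee_rot: [[-1.0, -0.0, 0.0], [-0.0, 1.0, 0.0], [-0.0, 0.0, -1.0]]
ft_force: [0.1, -0.4, -1.2]
finger_gap: 0.0282
```

Emit:
{"api": "step_arm", "payload": {"moves": [[2,[0,0,0.1],0],[2,[0,0,0],0]]}}

```text
clock: 11.2
tcp_pos: [0.5079, 0.2, 0.1268]
ee_rot: [[-1.0, -0.0, -0.0], [-0.0, 1.0, -0.0], [0.0, -0.0, -1.0]]
ft_force: [-0.3, 0.4, -1.3]
finger_gap: 0.0281
```

Emit:
{"api": "step_arm", "payload": {"moves": [[2,[0,0,0.1],0],[2,[0,0,0],0]]}}

```text
clock: 11.37
tcp_pos: [0.5078, 0.1999, 0.1257]
ee_rot: [[-1.0, -0.0, -0.0], [-0.0, 1.0, -0.0], [0.0, -0.0, -1.0]]
ft_force: [0.7, 0.7, -1.7]
finger_gap: 0.0281
```

Emit:
{"api": "step_arm", "payload": {"moves": [[2,[0,0,0.1],0],[2,[0,0,0],0]]}}

```text
clock: 11.53
tcp_pos: [0.5078, 0.2, 0.1247]
ee_rot: [[-1.0, -0.0, -0.0], [-0.0, 1.0, -0.0], [0.0, -0.0, -1.0]]
ft_force: [-0.3, 0.0, -2.1]
finger_gap: 0.0281
```

Emit:
{"api": "step_arm", "payload": {"moves": [[2,[0,0,0.1],0],[2,[0,0,0],0]]}}

```text
clock: 11.7
tcp_pos: [0.5083, 0.1999, 0.1243]
ee_rot: [[-1.0, -0.0, 0.001], [-0.0, 1.0, -0.0], [-0.001, -0.0, -1.0]]
ft_force: [-0.6, -2.1, 4.2]
finger_gap: 0.0283
```

Emit:
{"api": "step_arm", "payload": {"moves": [[3.5,[0,0,-0.05],0],[5,[0,0,0],0],[5.5,[0,0,0],0],[5.5,[0,0,0],0],[6,[0,0,-1],0],[6,[0,0,-3.3],0],[9.12,[0,0,-4],0],[9.12,[0,0,0],0]]}}

```text
clock: 12.37
tcp_pos: [0.5108, 0.2009, 0.2145]
ee_rot: [[-1.0, -0.0, 0.009], [-0.0, 1.0, 0.002], [-0.009, 0.002, -1.0]]
ft_force: [2.0, -0.1, 0.8]
finger_gap: 0.0706
```

Emit:
{"api": "step_arm", "payload": {"moves": [[9.12,[0.55,-3,0],0],[9.12,[0.55,-3.9,0],0],[9.12,[0.55,-3.9,0],0],[9.12,[0.55,-3.9,0],0],[9.12,[0.55,-3.9,0],0],[9.12,[0.55,-3.9,0],0],[9.12,[0.55,-3.9,0],0],[9.12,[0.55,-3.9,0],0],[9.12,[0.55,-3.9,0],0],[9.12,[0.55,-3.9,0],0],[9.12,[0.55,-3.9,0],0],[9.12,[0.55,-3.9,0],0],[9.12,[0.55,-3.9,0],0],[9.12,[0.55,-3.9,0],0],[9.12,[0,0,2],0],[9.12,[0,0,2],0],[9.12,[0,0,0],0],[9.12,[0,0,0],0]]}}

```text
clock: 13.87
tcp_pos: [0.4307, -0.3366, 0.1675]
ee_rot: [[-1.0, -0.0, -0.001], [-0.0, 1.0, 0.001], [0.001, 0.001, -1.0]]
ft_force: [0.1, -0.0, 0.8]
finger_gap: 0.091
```

```bash
python3 look.py 6 wrist,side .431,-.3367,.105 .551,-.4255,.125
```

```text
13.8667 [ 0.4307 -0.3366  0.1675] [ 0.11923252 -0.01379551  0.81383676] 0.09097812295840028 [-7.72724846e-01  4.37090227e-01  1.59643864e+00  5.28266666e-05
  1.10974601e+00 -2.34368203e+00]
[[-1.0, -0.0, -0.001], [-0.0, 1.0, 0.001], [0.001, 0.001, -1.0]]
.431,-.3367,.105 321.6813749493933 212.74010725707777
.551,-.4255,.125 224.3220721598592 344.02959536747073
```

View pics/wrist_6.png

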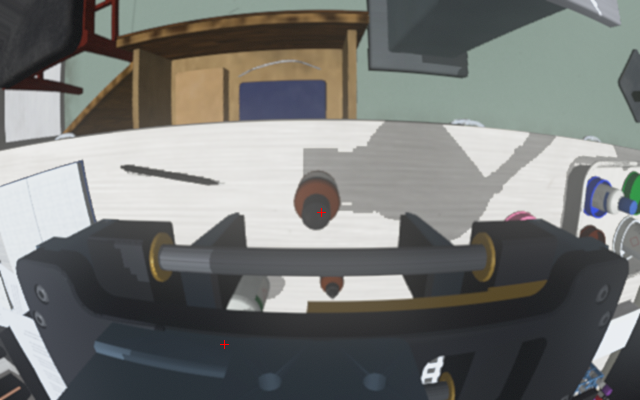

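View pics/side_6.png

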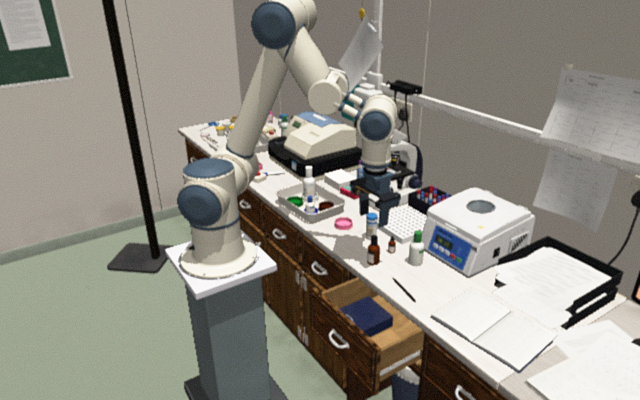

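Emit:
{"api": "step_arm", "payload": {"moves": [[7,[0,-0.4,2],0],[6,[0,0,3],0],[5,[0,0,2],0],[5,[0,0,1],0],[5,[0,0,0.3],0],[4,[0,0,0],0],[3,[0,0,0],0],[1.5,[0,0,0],0],[1.5,[0,0,0],0],[1.5,[0,0,0],0],[1.5,[0,0,0],0]]}}

```text
clock: 14.88
tcp_pos: [0.4313, -0.3413, 0.085]
ee_rot: [[-1.0, -0.0, 0.001], [-0.0, 1.0, -0.001], [-0.001, -0.001, -1.0]]
ft_force: [-0.2, -0.4, 5.0]
finger_gap: 0.0232
```

```bash
python3 look.py 7 wrist
```

```text
14.8833 [ 0.4313 -0.3413  0.085 ] [-0.17611854 -0.42811141  4.95141885] 0.02323119129584837 [-7.78011499e-01  5.51662369e-01  1.67228040e+00 -3.46697494e-05
  9.16619286e-01 -2.34897794e+00]
[[-1.0, -0.0, 0.001], [-0.0, 1.0, -0.001], [-0.001, -0.001, -1.0]]
```

View pics/wrist_7.png

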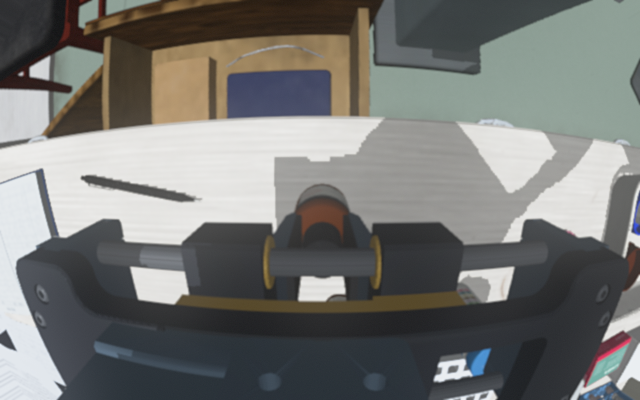

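Emit:
{"api": "step_arm", "payload": {"moves": [[1.5,[0,0,-1],0],[1.5,[0,0,-3],0],[1.5,[0,0,-4],0],[1.5,[0,0,-3.5],0],[1.5,[0,0,-1.5],0],[1.5,[0,1.5,0],0],[1.5,[-0.7,3,0],0],[1.5,[-0.7,3.8,0],0],[1.5,[-0.7,3.8,0],0],[1.5,[-0.7,3.8,0],0],[1.5,[-0.7,3.8,0],0],[1.5,[-0.7,3.8,0],0],[1.5,[-0.7,3.8,0],0],[1.5,[-0.7,3.8,0],0],[1.5,[-0.7,3.8,0],0],[1.5,[-0.7,3.8,0],0],[1.5,[-0.7,2.5,0],0],[1.5,[-0.7,1,0],0],[1.5,[0,0,0],0],[1.5,[0,0,0],0]]}}

```text
clock: 16.6
tcp_pos: [0.5145, 0.081, 0.2141]
ee_rot: [[-1.0, -0.001, -0.001], [-0.001, 1.0, -0.0], [0.001, -0.0, -1.0]]
ft_force: [-0.4, -1.6, -1.5]
finger_gap: 0.0232
```

```bash
python3 look.py 8 wrist .5156,.0808,.025 .508,.2006,.155 .4358,.0756,.087
```

```text
16.6 [0.5145 0.081  0.2141] [-0.41265613 -1.63264386 -1.47432444] 0.02321094196116684 [ 4.16590022e-02  3.48063694e-01  1.59887187e+00 -3.36715277e-04
  1.19566286e+00 -1.53042520e+00]
[[-1.0, -0.001, -0.001], [-0.001, 1.0, -0.0], [0.001, -0.0, -1.0]]
.5156,.0808,.025 321.7142578814585 183.63386019994326
.508,.2006,.155 466.054751924059 205.24457257040524
.4358,.0756,.087 316.3064499324021 113.67113007908178
```

View pics/wrist_8.png

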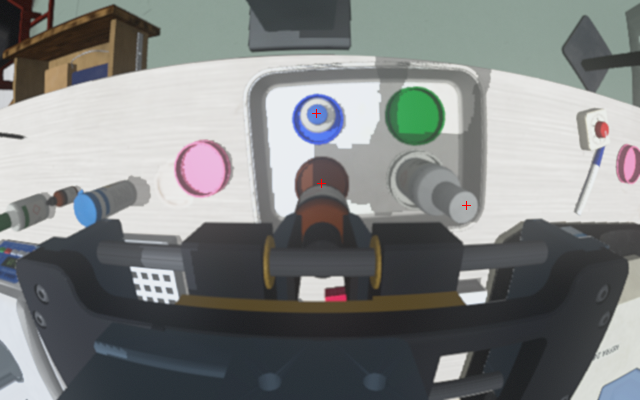

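Emit:
{"api": "step_arm", "payload": {"moves": [[1.5,[-0.1,0,2],0],[1.5,[0,0,3],0],[1.5,[0,0,3],0],[1.5,[0,0,2],0],[1.5,[0,0,1],0],[1.5,[0,0,0.5],0],[1.5,[0,0,0.3],0],[1.5,[0,0,0.1],0],[1.5,[0,0,0.1],0],[1.5,[0,0,0.1],0],[1.5,[0,0,0],0]]}}

```text
clock: 17.57
tcp_pos: [0.5163, 0.081, 0.094]
ee_rot: [[-1.0, -0.0, 0.001], [-0.0, 1.0, 0.0], [-0.001, 0.0, -1.0]]
ft_force: [0.1, 0.4, -1.4]
finger_gap: 0.0231
```

Emit:
{"api": "step_arm", "payload": {"moves": [[1.5,[0,0,0.1],0],[1.5,[0,0,0],0]]}}

```text
clock: 17.73
tcp_pos: [0.516, 0.081, 0.0926]
ee_rot: [[-1.0, -0.0, 0.0], [-0.0, 1.0, 0.0], [-0.0, 0.0, -1.0]]
ft_force: [0.6, 0.6, -1.1]
finger_gap: 0.0231
```

Emit:
{"api": "step_arm", "payload": {"moves": [[1.5,[0,0,0.1],0],[1.5,[0,0,0],0]]}}

```text
clock: 17.9
tcp_pos: [0.5159, 0.081, 0.0914]
ee_rot: [[-1.0, -0.0, -0.0], [-0.0, 1.0, -0.0], [0.0, -0.0, -1.0]]
ft_force: [-0.3, 0.9, -1.7]
finger_gap: 0.0237
```

Emit:
{"api": "step_arm", "payload": {"moves": [[1.5,[0,0,0.1],0],[1.5,[0,0,0],0]]}}

```text
clock: 18.07
tcp_pos: [0.5159, 0.081, 0.0903]
ee_rot: [[-1.0, -0.0, -0.0], [-0.0, 1.0, -0.0], [0.0, -0.0, -1.0]]
ft_force: [0.1, 0.2, -1.2]
finger_gap: 0.0233
```

Emit:
{"api": "step_arm", "payload": {"moves": [[1.5,[0,0,0.1],0],[1.5,[0,0,0],0]]}}

```text
clock: 18.23
tcp_pos: [0.5164, 0.081, 0.09]
ee_rot: [[-1.0, -0.0, 0.001], [-0.0, 1.0, -0.0], [-0.001, -0.0, -1.0]]
ft_force: [-2.0, -1.3, 9.4]
finger_gap: 0.0233
```

Emit:
{"api": "step_arm", "payload": {"moves": [[3.5,[0,0,-0.05],0],[5,[0,0,0],0],[5.5,[0,0,0],0],[5.5,[0,0,0],0],[5.5,[0,0,-1],0],[5.5,[0,0,-3],0],[5.5,[0,0,-4],0],[5.5,[0,0,-2.5],0],[9.12,[0,0,0],0]]}}

```text
clock: 18.98
tcp_pos: [0.5185, 0.0811, 0.2006]
ee_rot: [[-1.0, -0.0, 0.008], [-0.0, 1.0, 0.0], [-0.008, 0.0, -1.0]]
ft_force: [1.4, 1.0, 0.7]
finger_gap: 0.0593
```

Emit:
{"api": "step_arm", "payload": {"moves": [[9.12,[-0.27,-3,0],0],[9.12,[-0.27,-3.9,0],0],[9.12,[-0.27,-3.9,0],0],[9.12,[-0.27,-3.9,0],0],[9.12,[-0.27,-3.9,0],0],[9.12,[-0.27,-3.9,0],0],[9.12,[-0.27,-3.9,0],0],[9.12,[-0.27,-3.9,0],0],[9.12,[-0.27,-3.9,0],0],[9.12,[-0.27,-3.9,0],0],[9.12,[-0.27,-3.9,0],0],[9.12,[-0.27,-3.9,0],0],[9.12,[-0.27,-3.9,0],0],[9.12,[0,-0.8,0],0],[9.12,[0,0,0],0],[9.12,[0,0,0],0]]}}

```text
clock: 20.32
tcp_pos: [0.5508, -0.4248, 0.1948]
ee_rot: [[-1.0, 0.001, -0.001], [0.001, 1.0, 0.001], [0.001, 0.001, -1.0]]
ft_force: [0.6, -0.1, 0.5]
finger_gap: 0.0911
```

```bash
python3 look.py 9 wrist,side,top .551,-.4255,.125
```

```text
20.3167 [ 0.5508 -0.4248  0.1948] [ 0.59422421 -0.06437402  0.46990556] 0.09110289543531797 [-7.42907877e-01  6.12466404e-01  1.17417104e+00  2.11906287e-04
  1.35585302e+00 -2.31315058e+00]
[[-1.0, 0.001, -0.001], [0.001, 1.0, 0.001], [0.001, 0.001, -1.0]]
.551,-.4255,.125 320.90786057595324 210.0591549719783
```

View pics/wrist_9.png

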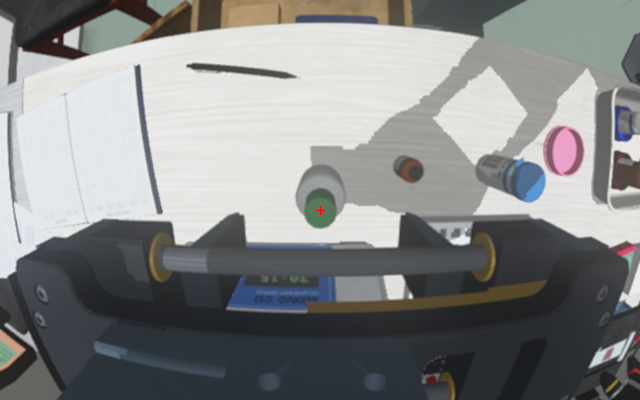

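View pics/side_9.png

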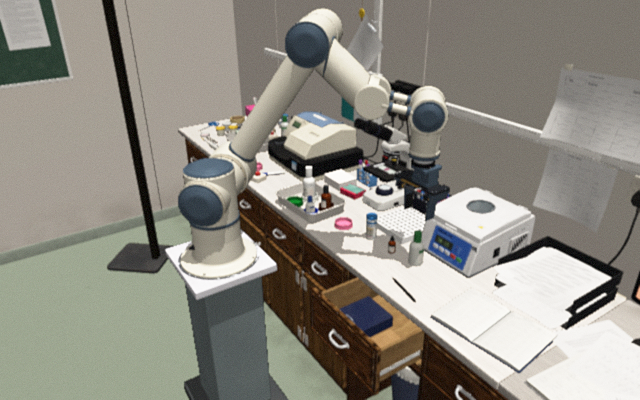

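View pics/top_9.png

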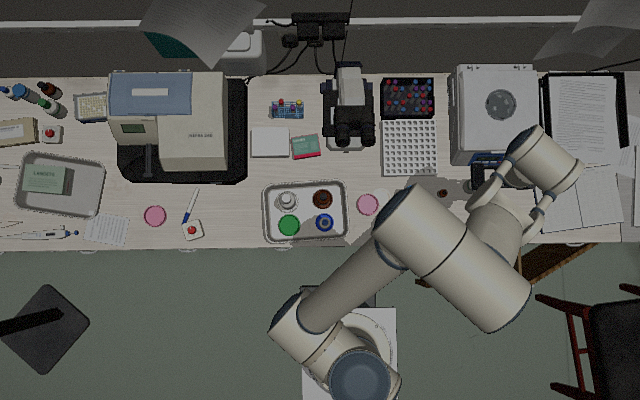

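Emit:
{"api": "step_arm", "payload": {"moves": [[7,[0,-0.1,2],0],[6,[0,0,3],0],[5,[0,0,2.5],0],[5,[0,0,1.5],0],[5,[0,0,0.4],0],[4,[0,0,0],0],[3,[0,0,0],0],[1.8,[0,0,0],0],[1.8,[0,0,0],0],[1.8,[0,0,0],0],[1.8,[0,0,0],0]]}}

```text
clock: 21.38
tcp_pos: [0.5516, -0.4264, 0.102]
ee_rot: [[-1.0, -0.0, 0.001], [-0.0, 1.0, -0.001], [-0.001, -0.001, -1.0]]
ft_force: [-0.6, 0.3, 8.0]
finger_gap: 0.027
```

Emit:
{"api": "step_arm", "payload": {"moves": [[1.8,[0,0,-1],0],[1.8,[0,0,-3],0],[1.8,[0,0,-4],0],[1.8,[0,0,-4],0],[1.8,[0,0,-2],0],[1.8,[0,0,0],0]]}}

```text
clock: 21.88
tcp_pos: [0.5528, -0.4275, 0.2476]
ee_rot: [[-1.0, -0.0, 0.006], [-0.0, 1.0, -0.006], [-0.006, -0.006, -1.0]]
ft_force: [0.4, -0.4, -1.4]
finger_gap: 0.0267
```

Emit:
{"api": "step_arm", "payload": {"moves": [[1.8,[0.72,1.5,0],0],[1.8,[0.72,3,0],0],[1.8,[0.72,3.7,0],0],[1.8,[0.72,3.7,0],0],[1.8,[0.72,3.7,0],0],[1.8,[0.72,3.7,0],0],[1.8,[0.72,3.7,0],0],[1.8,[0.72,3.7,0],0],[1.8,[0.72,3.7,0],0],[1.8,[0.72,3.7,0],0],[1.8,[0.72,3.7,0],0],[1.8,[0.72,3.7,0],0],[1.8,[0.72,3.7,0],0],[1.8,[0.72,3.7,0],0],[1.8,[0.72,3.7,0],0],[1.8,[0.72,3.7,0],0],[1.8,[0.72,3,0],0],[1.8,[0,2,0],0],[1.8,[0,0.8,0],0],[1.8,[0,0,0],0]]}}

```text
clock: 23.55
tcp_pos: [0.4282, 0.1962, 0.2407]
ee_rot: [[-1.0, -0.002, -0.001], [-0.002, 1.0, 0.0], [0.001, 0.0, -1.0]]
ft_force: [-0.4, -0.4, -1.3]
finger_gap: 0.0267
```

```bash
python3 look.py 10 wrist .4282,.1954,.025
```

```text
23.55 [0.4282 0.1962 0.2407] [-0.37350101 -0.37007658 -1.2828912 ] 0.02672133265554863 [ 3.02527535e-01  2.47514503e-01  1.67110883e+00  1.77939079e-04
  1.22345042e+00 -1.27062419e+00]
[[-1.0, -0.002, -0.001], [-0.002, 1.0, 0.0], [0.001, 0.0, -1.0]]
.4282,.1954,.025 321.2268727092024 178.72470612291647
```

View pics/wrist_10.png

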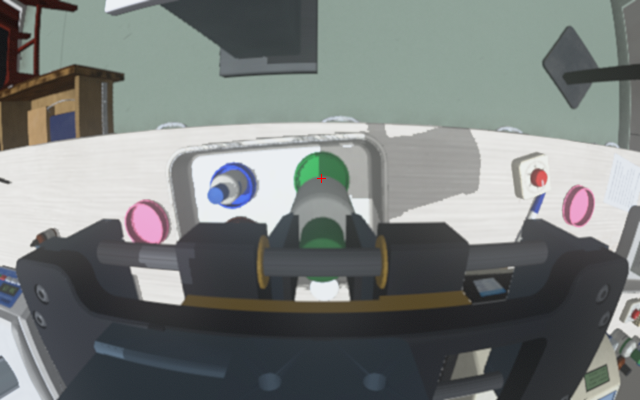

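Emit:
{"api": "step_arm", "payload": {"moves": [[1.8,[0,-0.1,2],0],[1.8,[0,0,3],0],[1.8,[0,0,3],0],[1.8,[0,0,2.5],0],[1.8,[0,0,1.3],0],[1.8,[0,0,0.6],0],[1.8,[0,0,0.3],0],[1.8,[0,0,0.1],0],[1.8,[0,0,0.1],0],[1.8,[0,0,0.1],0],[1.8,[0,0,0],0]]}}

```text
clock: 24.52
tcp_pos: [0.429, 0.194, 0.1115]
ee_rot: [[-1.0, -0.0, 0.001], [-0.0, 1.0, 0.0], [-0.001, 0.0, -1.0]]
ft_force: [-0.1, 0.3, -2.9]
finger_gap: 0.0272
```

Emit:
{"api": "step_arm", "payload": {"moves": [[1.8,[0,0,0.1],0],[1.8,[0,0,0],0]]}}

```text
clock: 24.68
tcp_pos: [0.4287, 0.194, 0.1101]
ee_rot: [[-1.0, -0.0, 0.0], [-0.0, 1.0, 0.0], [-0.0, 0.0, -1.0]]
ft_force: [-0.2, -0.1, -1.6]
finger_gap: 0.0271
```

Emit:
{"api": "step_arm", "payload": {"moves": [[1.8,[0,0,0.1],0],[1.8,[0,0,0],0]]}}

```text
clock: 24.85
tcp_pos: [0.4286, 0.194, 0.1089]
ee_rot: [[-1.0, -0.0, 0.0], [-0.0, 1.0, 0.0], [-0.0, 0.0, -1.0]]
ft_force: [0.2, 0.6, -1.6]
finger_gap: 0.0271
```

Emit:
{"api": "step_arm", "payload": {"moves": [[1.8,[0,0,0.1],0],[1.8,[0,0,0],0]]}}

```text
clock: 25.02
tcp_pos: [0.4286, 0.194, 0.1078]
ee_rot: [[-1.0, -0.0, -0.0], [-0.0, 1.0, -0.0], [0.0, -0.0, -1.0]]
ft_force: [0.1, 0.1, -1.5]
finger_gap: 0.0267
```

Emit:
{"api": "step_arm", "payload": {"moves": [[1.8,[0,0,0.1],0],[1.8,[0,0,0],0]]}}

```text
clock: 25.18
tcp_pos: [0.4288, 0.194, 0.107]
ee_rot: [[-1.0, -0.0, 0.0], [-0.0, 1.0, 0.0], [-0.0, 0.0, -1.0]]
ft_force: [0.2, -0.5, 1.2]
finger_gap: 0.027
```

Emit:
{"api": "step_arm", "payload": {"moves": [[1.8,[0,0,0.05],0],[1.8,[0,0,0],0]]}}

```text
clock: 25.35
tcp_pos: [0.429, 0.1941, 0.1069]
ee_rot: [[-1.0, -0.0, 0.001], [-0.0, 1.0, 0.0], [-0.001, 0.0, -1.0]]
ft_force: [-2.4, -0.4, 12.4]
finger_gap: 0.0268
```

Contact. Release, rise, and move off to see everything.

Emit:
{"api": "step_arm", "payload": {"moves": [[3.5,[0,0,-0.05],0],[5,[0,0,0],0],[5.5,[0,0,0],0],[5.5,[0,0,0],0],[5.5,[0,0,-1],0],[5.5,[0,0,-3],0],[5.5,[0,0,-4],0],[5.5,[0,0,-3],0],[9.12,[0,1,0],0],[9.12,[0,3,0],0],[9.12,[0,3.5,0],0],[9.12,[0,3.5,0],0],[9.12,[0,3.5,0],0],[9.12,[0,3.5,0],0],[9.12,[0,3.5,0],0],[9.12,[0,2,0],0],[9.12,[0,0,0],0],[9.12,[0,0,0],0]]}}

```text
clock: 26.85
tcp_pos: [0.4281, 0.4297, 0.2161]
ee_rot: [[-1.0, -0.002, -0.001], [-0.002, 1.0, -0.001], [0.001, -0.001, -1.0]]
ft_force: [0.2, 0.2, -0.1]
finger_gap: 0.0912
```

```bash
python3 look.py 11 wrist,side,top; python3 - <<'E'
import cv2
a=cv2.imread("pics/top_11.png")[165:250,250:370]; b=cv2.imread("pics/side_11.png")[155:270,265:435]
cv2.imwrite("pics/t11c.png",cv2.resize(a,None,fx=6,fy=6,interpolation=cv2.INTER_CUBIC))
cv2.imwrite("pics/s11c.png",cv2.resize(b,None,fx=4.7,fy=4.7,interpolation=cv2.INTER_CUBIC))
E
```

```text
26.85 [0.4281 0.4297 0.2161] [ 0.23459119  0.19121033 -0.13214591] 0.09115058045500934 [ 6.88875463e-01  4.65897941e-01  1.38947591e+00 -8.41488925e-05
  1.28724841e+00 -8.83763835e-01]
[[-1.0, -0.002, -0.001], [-0.002, 1.0, -0.001], [0.001, -0.001, -1.0]]
```

View pics/t11c.png

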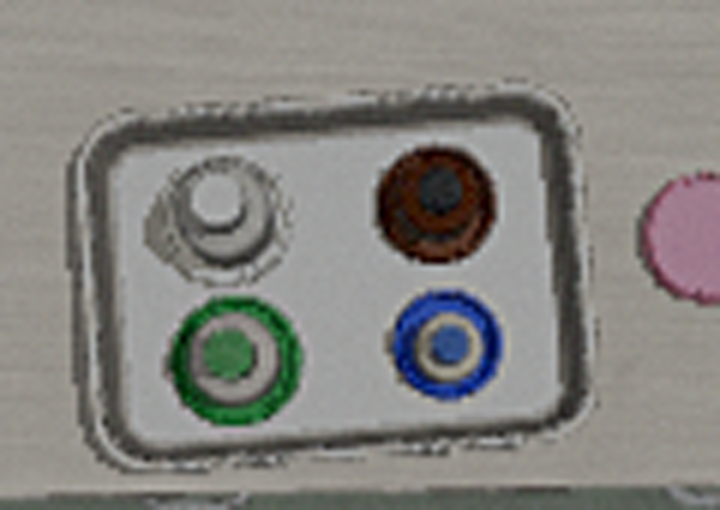

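View pics/s11c.png

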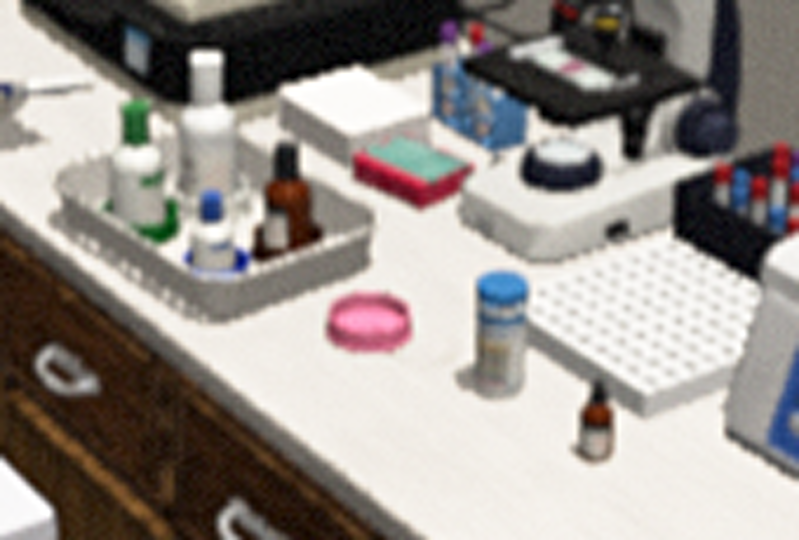

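View pics/wrist_11.png

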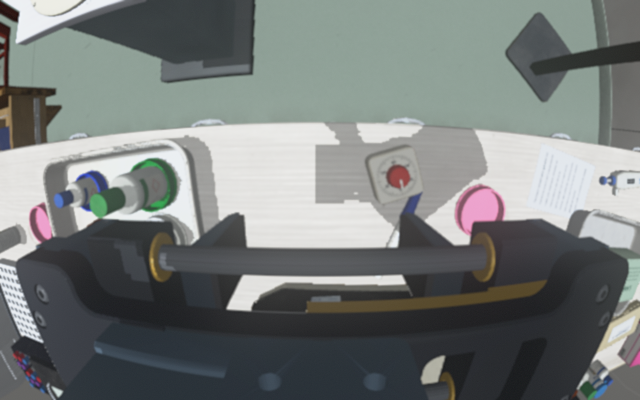

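View pics/top_11.png

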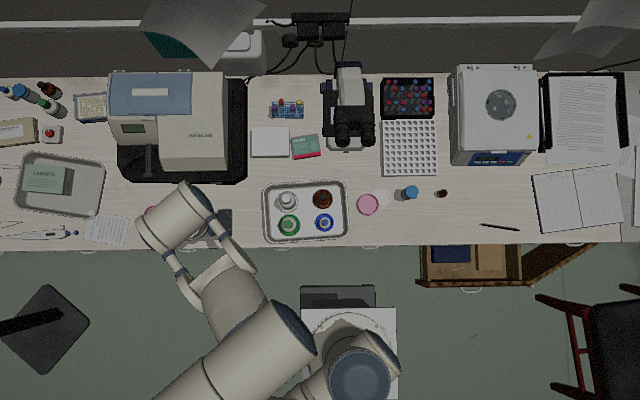

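```bash
python3 -c "
from cell import finish_job
print(finish_job())"
```

```text
the job is handed in; nothing more can be done
None
```

I moved all four bottles into the steel tray and handed the job in at about 27 s of the 104 s allowed. I gripped each bottle by its cap and lowered it until the force reading showed it on the holder floor. Then I released it and backed the arm away.

- **Bottles:** The last top and side pictures show the brown, blue-capped, green-capped and all-white bottles upright in the holders of their own colours. Each looks close to the centre of its holder. The contact heights put each bottle's underside about 5 mm above the worktop, consistent with standing on the holder floor.
- **Look-alikes:** The dropper bottle and the strip canister stand upright at the same pixels as at the start.
- **Robot:** The arm is clear of everything, with the gripper open and about zero force on the wrist.
- **Disagreements:** The side camera was about 1 pixel (around 4 mm) off the positions I worked out from the top camera. The wrist camera matched the top camera except at the brown bottle, where I corrected by 4 mm before gripping. No check failed.

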